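# Change over the blade tubes in the goldsmith's tube rack

## Robot

A 6-joint arm with a two-finger parallel gripper is mounted at the origin on the work surface. World frame = base frame: x ahead of the robot, y to its left, z up, the work surface at z = 0. Lengths are in m, angles in rad, forces in N, time in s.
With the tool pointing down it reaches from about 0.375 to 0.9 m from the base axis. Payload 3.1 kg.
Tool frame: the origin (TCP) lies between the finger pads; the fingertips stand 19 mm ahead of it and the grasp point (between the pads) is the TCP; z points along the fingers, y is the line along which they close (so a half turn about z gives the same grasp; the last joint's range is limited). The gripper opens to 87 mm and grips with 3 to 60 N. Pads are 19 mm wide; open, the fingers measure 117 mm over their backs; the gripper's body (75 mm by 190 mm) begins 51 mm behind the grasp point.
Start: joints at [0.964, 0.527, 1.433, -0, 1.181, -0.178], TCP at [0.26, 0.568, 0.215] pointing down, gripper open.
Joint ranges: [-3.08, 3.08], [-0.75, 2.2], [0.22, 2.44], [-1.43, 4.57], [0, 2.65], [-2.85, 2.85]. Speed limits (rad/s): [2.79, 2.79, 3.14, 3.14, 3.14, 3.14].

## Interface

Orientations are given as a unit quaternion [x, y, z, w].
In Python, from rig import robot, camera, camera_info, hand_in gives the robot as it stands.
- The arm moves only by the shell command python3 -m handwheel 'ROWS' [FORCE]. ROWS is a JSON object of lists of equal length, an entry for each row: "hand": the opening, from 0 (shut) to 1 (fully open); "translation": the shift along the world's x, y, z in mm, a list of three; "turn": the turn, a rotation vector about the world's x, y, z in rad, a list of three. In form: {"hand": [hand, ...], "translation": [[tx, ty, tz], ...], "turn": [[ax, ay, az], ...]}. A call has 1 to 12 rows; each row is the pose to reach, as a shift and turn from the pose commanded when the call began; what a row does not reach only later rows make up. A row lasts 1/12 s, in which the tool goes at most 41.7 mm and 7.16 degrees, less where a joint would pass 70% of its speed; a pose out of reach is approached as far as the arm can. A call with a gripper value outside its range is refused whole. The fingers move at their own pace and stop on an object; FORCE is the grip in N (left out, the last holds). Time passes only in rows, so rows that repeat a pose let the fingers close. It gives the time, the measured TCP pose, the force, the opening and the grip force at its end, in the units of the state.
- robot.get_obs(): the state, without advancing time (a new reading comes with each control period).
- camera(name): name is "side" or "top" or "wrist"; returns (picture, depth): 480x640x3 uint8, red, green, blue; 480x640 float32, m along the optical axis (not along the pixel's ray), 0 where there is no reading.
- camera_info(name): a dict with "vertical_fov" (degrees; the focal length in pixels is half the picture's height over the tangent of half this angle, whatever the lens; pixels are square), "cx", "cy" (the principal point, pixels), "k1" (the pictures are not rectified: a ray, as slopes to the right and down, at radius r is drawn at 1 + k1 r^2 times it, then the intrinsics apply), "world_from_camera" (4x4, takes a point from camera to world coordinates). Camera axes: x right, y down, z forward; pixel columns grow to the right and rows downward; lengths in m; the calibration is good to about 2 mm. A picture is of the moment at which its call begins: read the wrist's pose just before it. camera_info takes no time and is no camera call; for the wrist camera it gives the pose at the moment of the call.
- hand_in(): hands the job in; it is judged then, once.
The state is a dict: "time": time; "q": joint angles; "joint_velocities": joint speeds; "joint_torque": joint torques, N m; "position": TCP position; "tool_rot": TCP orientation; "ft_force": force on the tool from outside, world axes, zero at the start; "moment": the same for the moment, N m; "grip_width": finger opening in m; "grip_force": force on a finger pad.
Only numpy, scipy, OpenCV 4.12 (cv2) and the standard library are available. Lean on these libraries where they do the work, as an engineer would, in place of code of your own. Each camera call takes 0.05 s, during which the arm holds its last target. There are 200 camera calls.

## Task

Change over the saw-blade tubes in the low plywood rack. First put away the tube that was left sticking out at the cap side: push it home until its cap rests against the board. Then push the long tube (the one whose foot stands out furthest at the back of the rack) forward from its foot end until it stands well out at the cap side, draw it out and lay it down flat in the black tray without dropping it; leave the other two tubes home in the rack and everything else where it is.

Things in the scene. Friction and masses are not known exactly. Their poses are not given: they have to be found in the camera images.
- rack: Plywood tube rack, fixed: two upright boards 164 wide (along x), 60 high, 12 thick, outer faces 84 apart, on a 10 mm base; open on top, low cheeks at the sides. Four round 20 mm bores, 36 apart at x = -54, -18, 18, 54, run level along y through both boards, axis 34 high. Origin: centre of the underside. z up; +y is the front, where the caps are. At yaw 0 its x is world x; turned up to 0.25 rad.
- rack_front (a point): Centre of the outer face of the rack's front (cap side) board at bore height: rack x 0, y +42 mm, z 34 mm. Nothing of the rack stands out beyond the boards.
- rack_back (a point): The same point on the outer face of the back board: rack x 0, y -42 mm, z 34 mm.
- long_tube: Loose aluminium tube, about 80 g, 18 mm in diameter, 190 long below a black six-sided cap (26 over flats, 7 thick) that cannot pass the bore. It lies in any of the four bores, cap against the front board, foot 106 mm out behind the back board. Slides with well under 1 N, stays where left. Origin: on the axis at the cap's underside; y from foot to cap. Centre of mass about 80 mm footwards.
- long_tube_foot (a point): Centre of the flat foot end of the long tube, 190 mm from its origin. The other tubes' feet stand only 46 mm out behind the back board when home.
- long_tube_cap (a point): Centre of the underside of the long tube's cap (same point as its origin); the cap reaches 7 mm further.
- started_tube_cap (a point): Centre of the cap's underside of the tube to put away, in another bore: loose, aluminium, 18 mm in diameter, 130 long below a cap like the long tube's, about 50 g, slides as easily. At the start this point is 40 mm in front of the front board and the foot is just through the back board; home, it is at the board. The cap's top is 7 mm further out.
- started_tube_foot (a point): Centre of the flat foot end of the tube to be put away, 130 mm from the underside of its cap.
- tube_a_cap (a point): Centre of the underside of the cap of another 130 mm tube of the same kind, home in a bore; it stays home.
- tube_b_cap (a point): The same point of the fourth tube, 130 mm too, home in a bore; it stays home.
- tray: Shallow black plastic tray, fixed on the bench, 280 long (its x) by 150 wide (its y), 22 high, walls and floor 5 thick. Origin: centre of the underside. It stands beyond the rack's cap side and may be turned up to 0.3 rad.
- jar: Bystander: amber glass jar with a white lid, 54 mm in diameter, 65 high, loose; origin under its centre.
- bowl: Bystander: white bowl, 90 mm across, 45 high, loose; origin under its centre.
- hammer: Bystander: small hammer, 220 long, lying along its x, loose.
- solder_block: Bystander: white soldering block 100 x 70 x 25, loose; origin under its centre.

How it is judged:
By the outcome, as a careful person would: the job done as asked, in the order asked, and still so for the second after the job is handed in, with the robot touching nothing.
It also fails if it takes over 61 s, if anything falls off the work surface, if the arm or the gripper's body presses on something with over 40 N, if the wrist force passes 120 N, or if a joint passes its speed limit or range.

## Working session

There is one attempt and no reset: what is moved stays moved. The work goes in short steps, Python scripts to look and compute and a shell command to move; the robot and the scene stay as the last step left them, time stands still between calls to the robot, and variables do not carry over. Pictures are saved under pics/ and viewed, at most 11 in all, crops included, and the job is handed in when it is done.

```bash
ls; mkdir -p pics; cat > h.py <<'E'
import numpy as np, cv2
from rig import robot, camera, camera_info
def K(i):
    f=240/np.tan(np.radians(i["vertical_fov"])/2); return f,i["cx"],i["cy"],i["k1"],np.array(i["world_from_camera"])
def ray(i,u,v):
    f,cx,cy,k,T=K(i); d=np.array([(u-cx)/f,(v-cy)/f]); s=d.copy()
    for _ in range(20): s=d/(1+k*(s@s))
    return T[:3,3],T[:3,:3]@np.array([s[0],s[1],1.])
def onz(i,u,v,z):
    o,d=ray(i,u,v); return o+d*(z-o[2])/d[2]
def pd(i,dep,u,v):
    o,d=ray(i,u,v); return o+d*np.median([x for x in dep[int(v)-1:int(v)+2,int(u)-1:int(u)+2].ravel() if x>0] or [0])
def proj(i,p):
    f,cx,cy,k,T=K(i); c=T[:3,:3].T@(np.array(p)-T[:3,3]); s=c[:2]/c[2]; s=s*(1+k*(s@s)); return s*f+[cx,cy]
def tri(a,b):
    (o,d),(p,e)=a,b; A=np.stack([d,-e],1); t=np.linalg.lstsq(A,p-o,rcond=None)[0]
    x,y=o+d*t[0],p+e*t[1]; return (x+y)/2,np.linalg.norm(x-y)
E
python3 - <<'E'
from h import *
for n in("top","side"):
    i=camera_info(n); im,d=camera(n); cv2.imwrite(f"pics/{n}0.png",im[:,:,::-1]); np.save(f"{n}0.npy",d)
    print(n,np.round(i["world_from_camera"],3).tolist(),i["vertical_fov"],i["k1"],(d>0).mean())
o=robot.get_obs(); print(o)
E
```

```text
pics
top [[-0.013, -0.984, 0.176, 0.398], [-1.0, 0.014, 0.002, 0.01], [-0.005, -0.176, -0.984, 1.385], [0.0, 0.0, 0.0, 1.0]] 50.28895928212633 -0.017919843204185753 0.9959537760416667
side [[0.851, -0.315, 0.419, 0.24], [-0.524, -0.537, 0.661, -0.636], [0.017, -0.782, -0.622, 0.646], [0.0, 0.0, 0.0, 1.0]] 56.404791906394244 0.01631088187513138 0.9959440104166667
{'time': 0.1, 'q': array([ 9.63488564e-01,  5.28406081e-01,  1.43377231e+00,  9.39684442e-07,
        1.18141541e+00, -1.78525858e-01]), 'joint_velocities': array([-0.00039987, -0.00271668, -0.00185274, -0.00120449,  0.00023421,
        0.0011005 ]), 'joint_torque': array([-1.78913695e-05, -4.40987170e+01, -1.77151304e+01,  6.34819921e-02,
        5.33912040e-02, -3.15660850e-05]), 'position': array([0.25944534, 0.56785869, 0.2138499 ]), 'tool_rot': array([ 2.12752432e-01,  9.77105625e-01, -9.24161572e-04, -3.83506352e-04]), 'ft_force': array([ 1.06710855, -0.01665349, -0.09125467]), 'moment': array([-0.01310028, -0.00949402, -0.03354427]), 'grip_force': 0.0, 'grip_width': 0.08705637893587931}
```

View pics/top0.png

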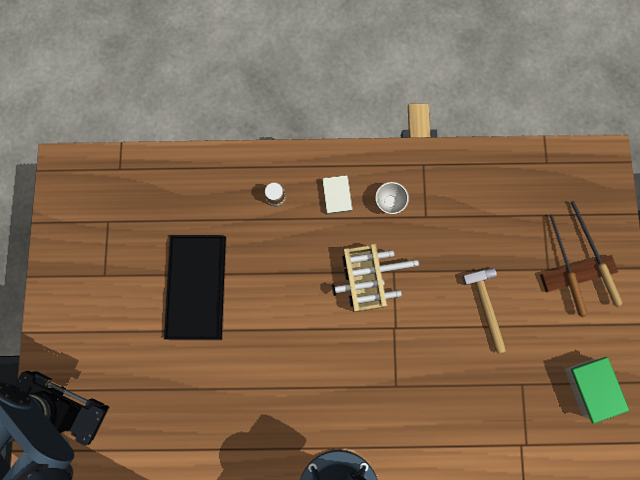

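View pics/side0.png

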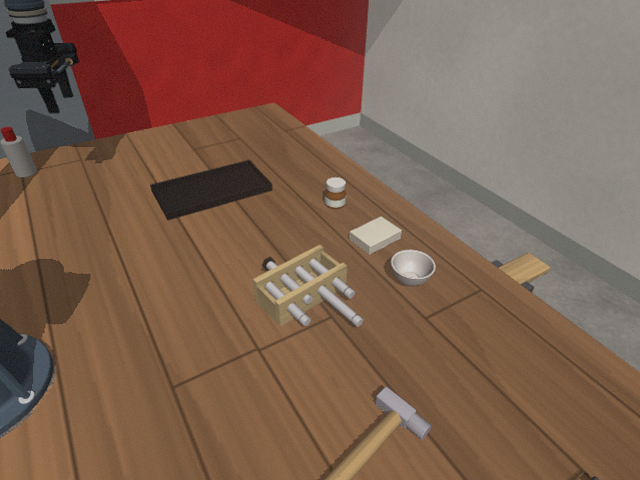

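Top: rack at about (365,278) with caps to the left (+y), the long tube's foot at (417,263), the started cap at (334,289) and the tray at (195,287). Side: the same layout, with the long tube's foot at (358,321).

```bash
python3 - <<'E'
from h import *
for n,box in(("top",(320,235,430,320)),("side",(245,235,375,335))):
    i=camera_info(n); d=np.load(n+"0.npy"); im=cv2.imread(f"pics/{n}0.png")
    hsv=cv2.cvtColor(im,cv2.COLOR_BGR2HSV)
    P=[];C=[];
    for v in range(box[1],box[3]):
        for u in range(box[0],box[2]):
            o,r=ray(i,u,v); P.append(o+r*d[v,u]); C.append(hsv[v,u])
    P=np.array(P);C=np.array(C)
    up=P[:,2]>.055
    w=up&(P[:,2]<.07)
    print(n,w.sum(), P[w].mean(0).round(4), np.median(P[w][:,2]))
    r=cv2.minAreaRect((P[w][:,:2]*1000).astype(np.float32)); print("rack top rect",r)
    g=(P[:,2]>.02)&(P[:,2]<.056)&(C[:,1]<60)&(C[:,2]>90)
    print("tube px",g.sum(),"ymin", P[g][:,1].min(), P[g][P[g][:,1].argmin()])
    k=(P[:,2]>.015)&(C[:,2]<60); print("dark",k.sum(),P[k].mean(0) if k.any() else 0,P[k].min(0),P[k].max(0))
    big=cv2.resize(im[box[1]:box[3],box[0]:box[2]],None,fx=5.5 if n=="top" else 5,fy=5.5 if n=="top" else 5,interpolation=cv2.INTER_CUBIC); cv2.imwrite(f"pics/{n}z.png",big)
i=camera_info("top");d=np.load("top0.npy");im=cv2.imread("pics/top0.png")
m=((im.max(2)<50)).astype(np.uint8); m[:, :150]=0;m[:,240:]=0;m[:225]=0;m[350:]=0
c=max(cv2.findContours(m,0,2)[0],key=cv2.contourArea)
b=cv2.boxPoints(cv2.minAreaRect(c)); print("tray",b.tolist())
q=cv2.approxPolyDP(c,8,True)[:,0]; print([onz(i,*x,.022).round(3).tolist() for x in q])
print("floor z",pd(i,d,195,287),"rim",pd(i,d,223,287))
E
```

```text
top 543 [ 0.5398 -0.0787  0.0592] 0.058911180479107816
rack top rect ((540.3441162109375, -77.99720764160156), (163.42825317382812, 84.27122497558594), 8.437788963317871)
tube px 1148 ymin -0.2226755569158392 [ 0.57284356 -0.22267556  0.03418734]
dark 157 [ 0.53612706 -0.03614265  0.05791026] [ 0.39814962 -0.11786144  0.01925945] [0.61845899 0.01046535 1.38480057]
side 990 [ 0.5388 -0.0826  0.0592] 0.05943083749145328
rack top rect ((542.3493041992188, -78.4023666381836), (166.3465118408203, 87.23273468017578), 8.16510009765625)
tube px 2082 ymin -0.22318152870637598 [ 0.57525357 -0.22318153  0.03239462]
dark 40 [0.50665548 0.00175325 0.04022938] [ 0.49912867 -0.00325856  0.02196427] [0.52006668 0.00745374 0.04752217]
tray [[161.6999969482422, 337.8999938964844], [166.2792510986328, 232.57736206054688], [225.6886749267578, 235.16036987304688], [221.1094207763672, 340.4830017089844]]
[[0.666, 0.446, 0.022], [0.39, 0.451, 0.022], [0.386, 0.303, 0.022], [0.658, 0.296, 0.022]]
floor z [0.52515543 0.37762583 0.00453271] rim [0.52431006 0.30199686 0.00287462]
```

View pics/topz.png

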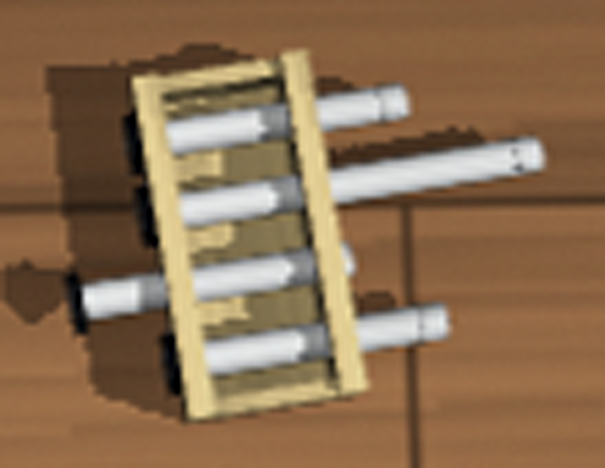

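Zoomed top view: the long tube is in the second bore from the top (rack x = +18). The started tube is in the third (x = −18), and its cap is at crop (78,303). The rack centre comes out at about (0.541, −0.078) with a yaw of about 0.146. I'm moving in front of the started cap with the fingers shut and tool y along rack x.

```bash
python3 -m handwheel '{"hand":[0,0,0,0,0,0,0,0,0,0,0,0],"translation":[[20,-40,0],[40,-80,0],[60,-120,0],[75,-160,0],[92,-197,0],[108,-233,0],[125,-270,0],[142,-305,0],[158,-340,0],[175,-375,0],[190,-410,0],[208,-447,0]],"turn":[[0,0,-0.09],[0,0,-0.18],[0,0,-0.27],[0,0,-0.36],[0,0,-0.45],[0,0,-0.54],[0,0,-0.63],[0,0,-0.72],[0,0,-0.81],[0,0,-0.9],[0,0,-0.95],[0,0,-0.995]]}' 20
python3 -m handwheel '{"hand":[0,0,0,0],"translation":[[16,-35,0],[30,-70,0],[37,-80,0],[37,-80,0]],"turn":[[0,0,0],[0,0,0],[0,0,0],[0,0,0]]}'
python3 - <<'E'
from h import *
o=robot.get_obs(); print(o["position"],o["tool_rot"],o["time"])
i=camera_info("wrist"); im,d=camera("wrist"); cv2.imwrite("pics/w1.png",im[:,:,::-1]); np.save("w1.npy",d)
print(np.round(i["world_from_camera"],3).tolist())
for l in((-18,89,34),(18,-148,34),(-82,42,60),(82,42,60),(82,-42,60),(-82,-42,60)):
    c,s=np.cos(.146),np.sin(.146); p=np.array([541+c*l[0]-s*l[1],-78+s*l[0]+c*l[1],l[2]])/1000; print(l,p.round(4),proj(i,p).round(0))
E
```

```text
time: 1.1
position: [0.4675, 0.1197, 0.2145]
tool_rot: [0.654, 0.756, -0.0, -0.001]
ft_force: [1.1, 0.6, 0.4]
grip_width: 0.0152
grip_force: 0.0
time: 1.43
position: [0.5067, 0.0386, 0.2146]
tool_rot: [0.655, 0.756, 0.0, 0.001]
ft_force: [-0.5, 0.2, 0.3]
grip_width: 0.0007
grip_force: 0.0
[0.50672327 0.03862046 0.21457306] [6.55061104e-01 7.55575532e-01 2.53069233e-04 7.07617016e-04] 1.4333
[[0.99, 0.137, 0.037, 0.497], [0.142, -0.958, -0.248, 0.106], [0.002, 0.251, -0.968, 0.384], [0.0, 0.0, 0.0, 1.0]]
(-18, 89, 34) [0.5102 0.0074 0.034 ] [323. 250.]
(18, -148, 34) [ 0.5803 -0.2218  0.034 ] [357. 461.]
(-82, 42, 60) [ 0.4538 -0.0484  0.06  ] [250. 310.]
(82, 42, 60) [ 0.616  -0.0245  0.06  ] [437. 309.]
(82, -42, 60) [ 0.6282 -0.1076  0.06  ] [430. 391.]
(-82, -42, 60) [ 0.466  -0.1315  0.06  ] [255. 392.]
```

View pics/w1.png

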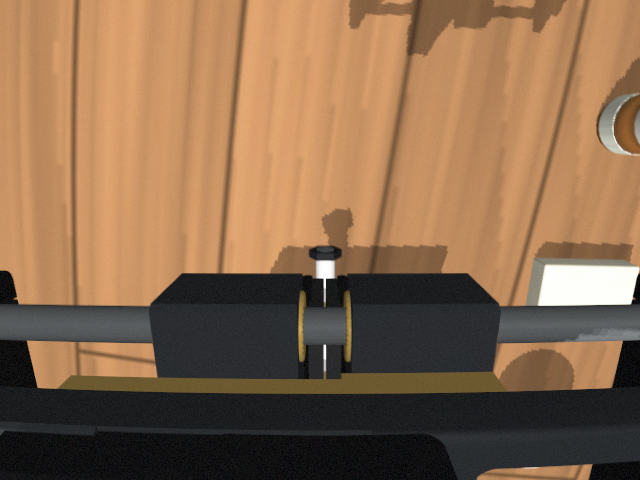

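The wrist view shows the started cap at (325,250), against a prediction of (323,250), so the rack estimate holds. I'll descend, then push along −y of the rack, direction (0.145, −0.989).

```bash
python3 -m handwheel '{"hand":[0,0,0,0,0,0,0,0],"translation":[[0,0,-40],[0,0,-80],[0,0,-120],[0,0,-155],[0,0,-178],[0,0,-178],[1,-10,-178],[1,-10,-178]],"turn":[[0,0,0],[0,0,0],[0,0,0],[0,0,0],[0,0,0],[0,0,0],[0,0,0],[0,0,0]]}'
python3 -m handwheel '{"hand":[0,0,0,0,0,0,0,0,0],"translation":[[1.5,-10,0],[2.2,-15,0],[2.9,-20,0],[3.6,-25,0],[4.4,-30,0],[5.1,-35,0],[5.8,-40,0],[6.2,-42,0],[6.2,-42,0]],"turn":[[0,0,0],[0,0,0],[0,0,0],[0,0,0],[0,0,0],[0,0,0],[0,0,0],[0,0,0],[0,0,0]]}'
```

```text
time: 2.15
position: [0.5068, 0.0313, 0.0379]
tool_rot: [0.653, 0.758, 0.0, 0.001]
ft_force: [0.9, 0.2, 0.1]
grip_width: 0.0003
grip_force: 0.0
time: 2.9
position: [0.5123, -0.0114, 0.0367]
tool_rot: [0.653, 0.757, -0.0, 0.0]
ft_force: [1.1, -0.1, 0.6]
grip_width: 0.0005
grip_force: 0.0
```

```bash
python3 -m handwheel '{"hand":[0,0,0,0,0],"translation":[[0.4,-3,0],[0.7,-5,0],[1.1,-7.5,0],[1.3,-9,0],[1.3,-9,0]],"turn":[[0,0,0],[0,0,0],[0,0,0],[0,0,0],[0,0,0]]}'
python3 -m handwheel '{"hand":[0,0,0],"translation":[[0.2,-1.5,0],[0.2,-1.5,0],[0.2,-1.5,0]],"turn":[[0,0,0],[0,0,0],[0,0,0]]}'
python3 -m handwheel '{"hand":[0,0,0],"translation":[[0.2,-1.5,0],[0.2,-1.5,0],[0.2,-1.5,0]],"turn":[[0,0,0],[0,0,0],[0,0,0]]}'
```

```text
time: 3.32
position: [0.5135, -0.0199, 0.0367]
tool_rot: [0.653, 0.757, 0.0, 0.0]
ft_force: [-0.6, 0.9, -0.7]
grip_width: 0.0003
grip_force: 0.0
time: 3.57
position: [0.5135, -0.0211, 0.0368]
tool_rot: [0.653, 0.757, -0.0, -0.0]
ft_force: [-1.0, 0.3, 0.1]
grip_width: 0.0007
grip_force: 0.0
time: 3.82
position: [0.5138, -0.0226, 0.0367]
tool_rot: [0.653, 0.757, 0.0, 0.0]
ft_force: [0.3, 0.0, -0.1]
grip_width: 0.0008
grip_force: 0.0
```

```bash
python3 -m handwheel '{"hand":[0,0,0],"translation":[[0.2,-1.5,0],[0.2,-1.5,0],[0.2,-1.5,0]],"turn":[[0,0,0],[0,0,0],[0,0,0]]}'
python3 -m handwheel '{"hand":[0,0,0],"translation":[[0.2,-1.5,0],[0.2,-1.5,0],[0.2,-1.5,0]],"turn":[[0,0,0],[0,0,0],[0,0,0]]}'
```

```text
time: 4.07
position: [0.514, -0.0242, 0.0368]
tool_rot: [0.653, 0.757, 0.0, 0.0]
ft_force: [-0.1, 0.3, 0.2]
grip_width: 0.0005
grip_force: 0.0
time: 4.32
position: [0.5142, -0.0257, 0.0368]
tool_rot: [0.653, 0.757, 0.0, 0.0]
ft_force: [-0.4, 0.3, -0.9]
grip_width: 0.0004
grip_force: 0.0
```

```bash
python3 - <<'E'
from h import *
a=[]
for n,b in(("side",(245,235,375,335)),("top",(320,235,430,320))):
    im,d=camera(n); a.append(cv2.resize(im[b[1]:b[3],b[0]:b[2],::-1],(400,300),interpolation=cv2.INTER_CUBIC))
cv2.imwrite("pics/c2.png",np.hstack(a))
E
```

```text
(no output)
```

View pics/c2.png

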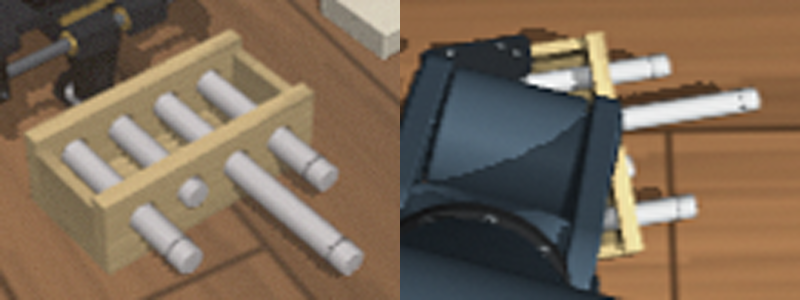

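The crop shows the started tube's foot unchanged at about (193,192), so the tube doesn't seem to have moved. I'll check where the fingertips actually are.

```bash
python3 - <<'E'
from h import *
o=robot.get_obs(); p=o["position"]; i=camera_info("side"); im,d=camera("side")
u=proj(i,p); t=proj(i,p-[0,0,.019]); print("tcp px",u,"tip",t, "cap0",proj(i,[.510,.007,.034]),"home cap",proj(i,[.517,-.032,.034]))
b=im[200:320,220:360,::-1].copy(); b=cv2.resize(b,None,fx=5,fy=5,interpolation=cv2.INTER_CUBIC)
for q,c in((u,(0,255,0)),(t,(0,0,255))): cv2.circle(b,tuple(int(x) for x in (q-[220,200])*5),5,c,1)
cv2.imwrite("pics/s3.png",b)
for w in((270,264),(268,262),(266,266),(309,298)): print(w,pd(i,d,*w).round(4))
E
```

```text
tcp px [275.65843287 270.22510854] tip [276.1304803  277.13824352] cap0 [266.74968197 262.64533874] home cap [278.47858633 272.59576463]
(270, 264) [ 0.5042 -0.0227  0.0557]
(268, 262) [ 0.5088 -0.0025  0.0435]
(266, 266) [ 0.5041 -0.0017  0.0342]
(309, 298) [ 0.5316 -0.1286  0.0397]
```

View pics/s3.png

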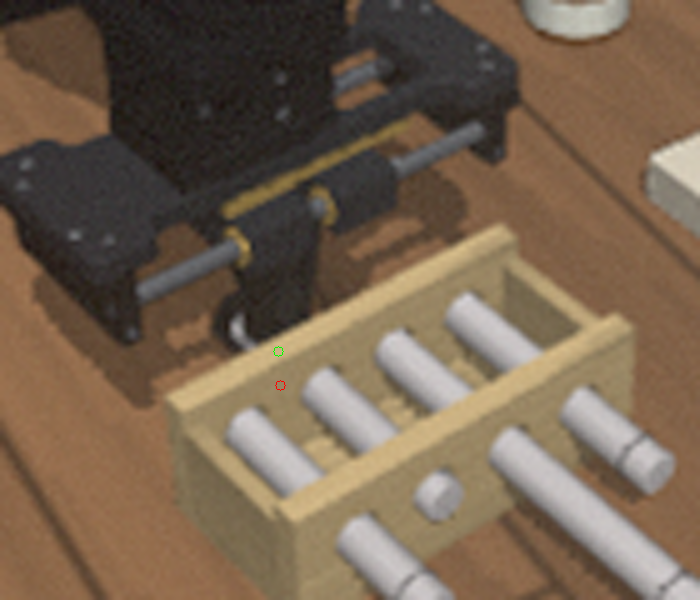

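The cap is still at px (268,264), on the far side of the fingers (about (280,300) in the crop). I need a close view to see how the fingers sit relative to the tube.

```bash
python3 - <<'E'
from h import *
o=robot.get_obs(); p=o["position"]; i=camera_info("wrist"); im,d=camera("wrist")
print(o["q"].round(3),p,o["ft_force"]); print("tcp",proj(i,p),"tip",proj(i,p-[0,0,.019]),"cap0",proj(i,[.510,.007,.034]))
cv2.imwrite("pics/w2.png",im[:,:,::-1])
E
```

```text
[-0.267  0.672  1.845  0.     0.625 -0.414] [ 0.51409273 -0.02557802  0.03674385] [1.35747133 0.33418772 0.15611863]
tcp [324.45193004 292.43846553] tip [324.43338766 278.18816153] cap0 [326.11991921 220.05621408]
```

View pics/w2.png

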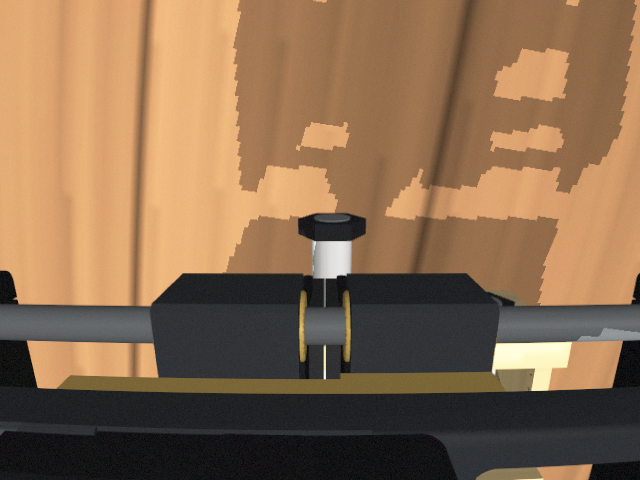

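The wrist view shows the cap at (332,225) still on the +y side of the fingers, with the tube running under them at (332,260). I'll compare fingertip and tube heights using depth.

```bash
python3 - <<'E'
from h import *
i=camera_info("wrist"); im,d=camera("wrist")
for u in(305,312,318,332,338,345):
    print(u,[(v,pd(i,d,u,v).round(3).tolist()) for v in range(246,300,6)])
print(pd(i,d,332,221),pd(i,d,316,228))
E
```

```text
305 [(246, [0.502, -0.015, -0.0]), (252, [0.503, -0.019, 0.0]), (258, [0.503, -0.022, 0.0]), (264, [0.503, -0.025, -0.0]), (270, [0.504, -0.029, -0.0]), (276, [0.504, -0.016, 0.047]), (282, [0.505, -0.016, 0.054]), (288, [0.505, -0.016, 0.06]), (294, [0.505, 0.01, 0.128])]
312 [(246, [0.506, -0.006, 0.034]), (252, [0.506, -0.008, 0.034]), (258, [0.506, -0.011, 0.033]), (264, [0.507, -0.014, 0.034]), (270, [0.507, -0.017, 0.033]), (276, [0.507, -0.015, 0.046]), (282, [0.507, -0.016, 0.053]), (288, [0.508, -0.017, 0.057]), (294, [0.508, -0.016, 0.064])]
318 [(246, [0.508, -0.004, 0.039]), (252, [0.508, -0.006, 0.039]), (258, [0.509, -0.009, 0.039]), (264, [0.509, -0.012, 0.04]), (270, [0.51, -0.015, 0.039]), (276, [0.51, -0.017, 0.04]), (282, [0.51, -0.016, 0.049]), (288, [0.51, -0.016, 0.056]), (294, [0.51, -0.016, 0.063])]
332 [(246, [0.514, -0.002, 0.042]), (252, [0.514, -0.005, 0.042]), (258, [0.515, -0.007, 0.042]), (264, [0.515, -0.01, 0.042]), (270, [0.515, -0.013, 0.042]), (276, [0.516, -0.016, 0.042]), (282, [0.516, -0.016, 0.049]), (288, [0.516, -0.015, 0.057]), (294, [0.515, -0.015, 0.063])]
338 [(246, [0.516, -0.002, 0.041]), (252, [0.517, -0.005, 0.041]), (258, [0.517, -0.007, 0.041]), (264, [0.518, -0.01, 0.041]), (270, [0.518, -0.013, 0.041]), (276, [0.518, -0.014, 0.046]), (282, [0.518, -0.014, 0.053]), (288, [0.518, -0.014, 0.06]), (294, [0.518, -0.014, 0.065])]
345 [(246, [0.52, -0.002, 0.04]), (252, [0.52, -0.005, 0.039]), (258, [0.52, -0.007, 0.04]), (264, [0.521, -0.01, 0.039]), (270, [0.521, -0.013, 0.039]), (276, [0.521, -0.013, 0.047]), (282, [0.52, -0.013, 0.055]), (288, [0.52, -0.013, 0.061]), (294, [0.513, 0.011, 0.128])]
[0.51225634 0.00841278 0.04116255] [0.50597044 0.00551342 0.04593303]
```

By depth the finger bottoms sit at z ≈ 0.045, while the stated tip height is 0.018, so the fingers passed over the cap. I'll back off clear of the cap and measure the real tip height with the side camera.

```bash
python3 -m handwheel '{"hand":[0,0,0,0,0,0],"translation":[[0,0,15],[0,0,20],[-5,33,20],[-10,66,20],[-10,66,20],[-10,66,20]],"turn":[[0,0,0],[0,0,0],[0,0,0],[0,0,0],[0,0,0],[0,0,0]]}'
python3 - <<'E'
from h import *
o=robot.get_obs(); p=o["position"]; print(p)
for n in("side","wrist"):
    i=camera_info(n); im,d=camera(n); c=proj(i,p); print(n,c,proj(i,p-[0,0,.019]))
    P=[]
    for v in range(int(c[1])-60,int(c[1])+50):
        for u in range(int(c[0])-40,int(c[0])+40):
            if 0<=v<480 and d[v,u]>0:
                a,r=ray(i,u,v); P.append(np.r_[a+r*d[v,u],u,v])
    P=np.array(P); m=(np.abs(P[:,0]-p[0])<.02)&(np.abs(P[:,1]-p[1])<.02)&(P[:,2]>.005)
    Q=P[m]; Q=Q[Q[:,2].argsort()]; print(len(Q)); print(Q[:40:4].round(3))
    if n=="side": cv2.imwrite("pics/s4.png",cv2.resize(im[170:290,200:340,::-1],None,fx=5,fy=5,interpolation=cv2.INTER_CUBIC))
E
```

```text
time: 5.07
position: [0.5036, 0.0418, 0.0568]
tool_rot: [0.652, 0.758, -0.0, -0.0]
ft_force: [-0.3, -0.6, -0.3]
grip_width: 0.0003
grip_force: 0.0
[0.5035908  0.04180851 0.05684986]
side [255.83828014 245.7800984 ] [256.54786067 252.79743073]
354
[[5.07e-01 3.30e-02 6.40e-02 2.59e+02 2.45e+02]
 [5.13e-01 3.10e-02 6.50e-02 2.62e+02 2.44e+02]
 [5.04e-01 3.10e-02 6.70e-02 2.58e+02 2.45e+02]
 [5.14e-01 3.20e-02 6.70e-02 2.62e+02 2.43e+02]
 [4.94e-01 4.20e-02 6.80e-02 2.51e+02 2.43e+02]
 [4.98e-01 2.70e-02 6.90e-02 2.56e+02 2.46e+02]
 [4.94e-01 4.70e-02 7.00e-02 2.50e+02 2.41e+02]
 [4.96e-01 3.70e-02 7.00e-02 2.53e+02 2.43e+02]
 [4.95e-01 4.40e-02 7.10e-02 2.51e+02 2.41e+02]
 [4.96e-01 3.20e-02 7.20e-02 2.54e+02 2.44e+02]]
wrist [323.1400916  290.10801004] [323.21192667 276.0318068 ]
1120
[[5.07e-01 5.10e-02 6.30e-02 3.34e+02 2.78e+02]
 [5.02e-01 5.00e-02 6.40e-02 3.23e+02 2.78e+02]
 [4.94e-01 5.00e-02 6.50e-02 3.04e+02 2.75e+02]
 [4.98e-01 5.00e-02 6.50e-02 3.13e+02 2.78e+02]
 [5.10e-01 5.30e-02 6.50e-02 3.43e+02 2.75e+02]
 [4.97e-01 5.10e-02 6.50e-02 3.12e+02 2.75e+02]
 [4.95e-01 5.10e-02 6.50e-02 3.06e+02 2.75e+02]
 [5.07e-01 5.10e-02 6.50e-02 3.33e+02 2.79e+02]
 [5.10e-01 5.30e-02 6.50e-02 3.41e+02 2.75e+02]
 [5.05e-01 5.10e-02 6.60e-02 3.29e+02 2.78e+02]]
```

View pics/s4.png

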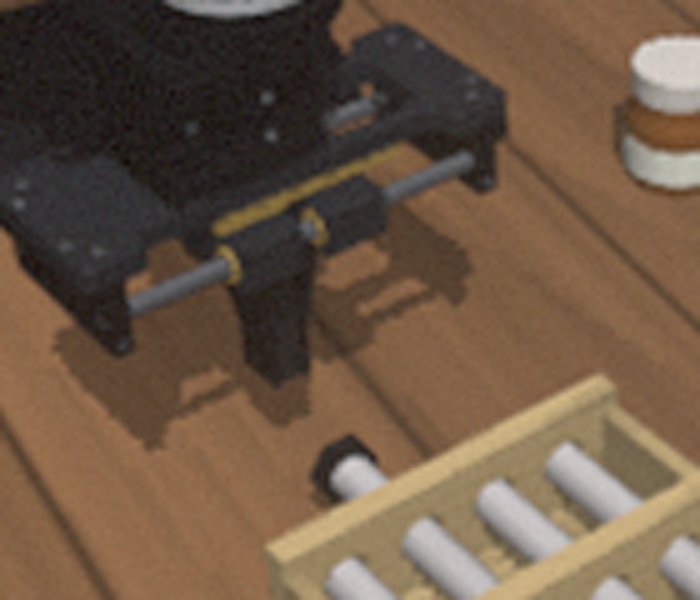

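The side view shows the fingertips at (285,375) in the crop, clear of the cap at (345,465). Both cameras put the tips at reported TCP z + 7 mm, so the fingers reach about 26 mm less than stated. I'll add that offset to every height. Next: check the gripper body height, then descend further.

```bash
python3 -m handwheel '{"hand":[0,0,0,0,0],"translation":[[0,0,-20],[0,0,-30],[0,0,-38],[0,0,-38],[0,0,-38]],"turn":[[0,0,0],[0,0,0],[0,0,0],[0,0,0],[0,0,0]]}'
python3 - <<'E'
from h import *
i=camera_info("side"); im,d=camera("side"); p=robot.get_obs()["position"]
P=np.array([np.r_[pd(i,d,u,v),u,v] for v in range(180,290) for u in range(190,320)])
l=np.stack([ (P[:,0]-p[0])*.989+(P[:,1]-p[1])*.146, -(P[:,0]-p[0])*.146+(P[:,1]-p[1])*.989],1)
for a,b in((-.12,-.06),(-.06,-.02),(-.02,.02),(.02,.06),(.06,.12)):
    m=(l[:,0]>a)&(l[:,0]<b)&(abs(l[:,1])<.04)&(P[:,2]>.005)
    print(a,b,m.sum(),np.sort(P[m,2])[:12:3].round(3), l[m,1].min() if m.any() else 0)
E
```

```text
time: 5.58
position: [0.5038, 0.0399, 0.0182]
tool_rot: [0.654, 0.757, -0.0, -0.001]
ft_force: [0.4, -0.6, 0.0]
grip_width: 0.0005
grip_force: 0.0
-0.12 -0.06 796 [0.094 0.095 0.096 0.096] -0.03795716464318373
-0.06 -0.02 1622 [0.09  0.094 0.099 0.1  ] -0.03945200430007651
-0.02 0.02 1380 [0.021 0.025 0.027 0.027] -0.0399608289676247
0.02 0.06 359 [0.022 0.101 0.103 0.104] -0.039174203606070976
0.06 0.12 596 [0.095 0.097 0.097 0.098] -0.03959094460032225
```

The body bottom is at z ≈ 0.094, which clears the rack. Pushing.

```bash
python3 -m handwheel '{"hand":[0,0,0,0,0,0,0,0,0,0,0],"translation":[[2.2,-15,0],[2.9,-20,0],[3.6,-25,0],[4.4,-30,0],[5.1,-35,0],[5.8,-40,0],[6.6,-45,0],[7.3,-50,0],[8,-55,0],[8.7,-58.5,0],[8.7,-58.5,0]],"turn":[[0,0,0],[0,0,0],[0,0,0],[0,0,0],[0,0,0],[0,0,0],[0,0,0],[0,0,0],[0,0,0],[0,0,0],[0,0,0]]}'
python3 -m handwheel '{"hand":[0,0,0],"translation":[[0.2,-1.5,0],[0.2,-1.5,0],[0.2,-1.5,0]],"turn":[[0,0,0],[0,0,0],[0,0,0]]}'
python3 -m handwheel '{"hand":[0,0,0],"translation":[[0.2,-1.5,0],[0.2,-1.5,0],[0.2,-1.5,0]],"turn":[[0,0,0],[0,0,0],[0,0,0]]}'
```

```text
time: 6.55
position: [0.5132, -0.019, 0.0187]
tool_rot: [0.654, 0.757, 0.0, 0.0]
ft_force: [0.3, 0.5, 0.1]
grip_width: 0.0004
grip_force: 0.0
time: 6.8
position: [0.5129, -0.0195, 0.0187]
tool_rot: [0.653, 0.757, -0.0, -0.0]
ft_force: [0.3, -0.1, 0.6]
grip_width: 0.0005
grip_force: 0.0
time: 7.05
position: [0.5132, -0.021, 0.0187]
tool_rot: [0.653, 0.757, -0.0, -0.0]
ft_force: [0.3, -0.7, 0.6]
grip_width: 0.0004
grip_force: 0.0
```

```bash
python3 -m handwheel '{"hand":[0,0],"translation":[[0.2,-1.5,0],[0.2,-1.5,0]],"turn":[[0,0,0],[0,0,0]]}'
python3 -m handwheel '{"hand":[0,0],"translation":[[0.2,-1.5,0],[0.2,-1.5,0]],"turn":[[0,0,0],[0,0,0]]}'
```

```text
time: 7.22
position: [0.5132, -0.0211, 0.0188]
tool_rot: [0.654, 0.757, 0.001, -0.001]
ft_force: [0.8, 7.4, 0.9]
grip_width: 0.0004
grip_force: 3.2
time: 7.38
position: [0.5132, -0.0212, 0.0188]
tool_rot: [0.654, 0.756, 0.001, -0.002]
ft_force: [2.3, 13.1, 1.6]
grip_width: 0.0003
grip_force: 6.0
```

Contact at 13 N: the cap is home. Backing off, lifting, and crossing to behind the long tube's foot.

```bash
python3 -m handwheel '{"hand":[0,0,0,0,0,0,0,0,0,0,0,0],"translation":[[-1,8,0],[-2,16,0],[-2,16,40],[-2,16,80],[5,-20,80],[17,-58,80],[29,-97,80],[41,-136,80],[53,-174,80],[63,-208,80],[70,-224,80],[70,-224,80]],"turn":[[0,0,0],[0,0,0],[0,0,0],[0,0,0],[0,0,0],[0,0,0],[0,0,0],[0,0,0],[0,0,0],[0,0,0],[0,0,0],[0,0,0]]}'
python3 - <<'E'
from h import *
o=robot.get_obs(); p=o["position"]; print(p)
i=camera_info("wrist"); im,d=camera("wrist"); cv2.imwrite("pics/w5.png",im[:,:,::-1])
print(proj(i,[.580,-.221,.034]),proj(i,p+[0,0,.026]))
L=lambda x:((x[0]-.541)*.989+(x[1]+.077)*.146,-(x[0]-.541)*.146+(x[1]+.077)*.989)
P=np.array([np.r_[pd(i,d,u,v),u,v] for v in range(100,480,3) for u in range(150,600,3)])
l=np.array([L(x) for x in P])
for x0 in(-.054,-.018,.018,.054):
    m=(abs(l[:,0]-x0)<.006)&(P[:,2]>.03)&(P[:,2]<.055)&(l[:,1]<-.044); print("wrist",x0,m.sum(),l[m,1].min() if m.any() else 0)
i=camera_info("side"); im,d=camera("side")
P=np.array([np.r_[pd(i,d,u,v),u,v] for v in range(235,345) for u in range(240,380)])
l=np.array([L(x) for x in P])
for x0 in(-.054,-.018,.018,.054):
    m=(abs(l[:,0]-x0)<.01)&(P[:,2]>.025)&(P[:,2]<.05)&(l[:,1]<-.044); print("side",x0,m.sum(),np.sort(l[m,1])[:3], l[m,0].mean())
    m=(abs(l[:,0]-x0)<.006)&(P[:,2]>.02)&(P[:,2]<.055)&(l[:,1]>.044); print("  front",m.sum(),l[m,1].max() if m.any() else 0)
E
```

```text
time: 8.38
position: [0.5856, -0.2532, 0.0989]
tool_rot: [0.655, 0.756, -0.0, 0.003]
ft_force: [-0.4, 0.6, 0.2]
grip_width: 0.0001
grip_force: 0.0
[ 0.5855812  -0.25322561  0.09893118]
[322.50161219 198.71600941] [324.72232188 317.5280535 ]
wrist -0.054 0 0
wrist -0.018 0 0
wrist 0.018 238 -0.14770385664999786
wrist 0.054 0 0
side -0.054 253 [-0.08991596 -0.08989266 -0.0897788 ] -0.05491730053173388
  front 0 0
side -0.018 240 [-0.08991704 -0.0898734  -0.08984954] -0.019395267565411305
  front 0 0
side 0.018 423 [-0.14994859 -0.14993889 -0.14992136] 0.014839633495174422
  front 0 0
side 0.054 0 [] nan
  front 0 0<stdin>:14: RuntimeWarning: Mean of empty slice.
  ret = ret.dtype.type(ret / rcount)
```

The started tube is home: its foot is at −90, the same as the tube in the −54 bore. The tool is aligned with the long tube's foot (rack x = 18.4), so I'll descend and push.

```bash
python3 -m handwheel '{"hand":[0,0,0,0,0,0,0,0,0],"translation":[[0,0,-35],[0,0,-65],[0,0,-80],[0,0,-80],[-1.5,10,-80],[-2.9,20,-80],[-3.7,25,-80],[-4.4,30,-80],[-4.4,30,-80]],"turn":[[0,0,0],[0,0,0],[0,0,0],[0,0,0],[0,0,0],[0,0,0],[0,0,0],[0,0,0],[0,0,0]]}'
python3 -m handwheel '{"hand":[0,0,0,0,0,0,0,0,0,0,0],"translation":[[-1.5,10,0],[-2.9,20,0],[-4.4,30,0],[-5.9,40,0],[-7.4,50,0],[-8.8,60,0],[-10.3,70,0],[-11.5,78,0],[-12.4,84,0],[-12.8,87,0],[-12.8,87,0]],"turn":[[0,0,0],[0,0,0],[0,0,0],[0,0,0],[0,0,0],[0,0,0],[0,0,0],[0,0,0],[0,0,0],[0,0,0],[0,0,0]]}'
```

```text
time: 9.23
position: [0.5794, -0.2165, 0.02]
tool_rot: [0.653, 0.758, 0.0, 0.0]
ft_force: [-0.2, 0.2, 0.5]
grip_width: 0.0002
grip_force: 0.0
time: 10.15
position: [0.5661, -0.1301, 0.0187]
tool_rot: [0.653, 0.757, -0.0, -0.0]
ft_force: [0.2, -0.2, -0.9]
grip_width: 0.0002
grip_force: 0.0
```

```bash
python3 -m handwheel '{"hand":[0,0,0,0.2,0.5,0.5,0.5,0.5,0.5,0.5],"translation":[[1.5,-10,0],[2.2,-15,10],[2.2,-15,45],[2.2,-15,80],[-2,15,80],[-7,50,80],[-12,85,80],[-17.5,120,80],[-17.5,125,80],[-17.5,125,80]],"turn":[[0,0,0],[0,0,0],[0,0,0],[0,0,0],[0,0,0],[0,0,0],[0,0,0],[0,0,0],[0,0,0],[0,0,0]]}'
python3 - <<'E'
from h import *
o=robot.get_obs(); p=o["position"]; print(p,o["tool_rot"])
i=camera_info("wrist"); im,d=camera("wrist"); cv2.imwrite("pics/w6.png",im[:,:,::-1])
P=np.array([np.r_[pd(i,d,u,v),u,v,im[v,u].mean()] for v in range(60,478,2) for u in range(150,600,2)])
l=np.stack([(P[:,0]-.541)*.989+(P[:,1]+.077)*.146,-(P[:,0]-.541)*.146+(P[:,1]+.077)*.989],1)
m=(abs(l[:,0]-.018)<.014)&(P[:,2]>.025)&(P[:,2]<.06)&(l[:,1]>.044)
print(m.sum(),l[m].min(0),l[m].max(0))
for y in range(50,155,8):
    k=m&(abs(l[:,1]-y/1000)<.004); print(y,k.sum(),(l[k,0].min()+l[k,0].max())/2 if k.any() else 0,np.percentile(P[k,2],95) if k.any() else 0,P[k,5].mean() if k.any() else 0)
print("grasp world of local(18,70):",.541+.989*.018-.146*.070,-.077+.146*.018+.989*.070)
E
```

```text
time: 10.98
position: [0.549, -0.005, 0.0995]
tool_rot: [0.652, 0.758, 0.0, 0.0]
ft_force: [0.9, -0.3, 1.0]
grip_width: 0.0382
grip_force: 0.0
[ 0.54895688 -0.00500802  0.09954074] [6.52277911e-01 7.57979821e-01 1.49695331e-04 3.08783272e-04]
1418 [0.00547353 0.0441357 ] [0.0316656  0.15315102]
50 84 0.020090622586205337 0.0414607588361936 187.56349206349208
58 90 0.0200494294057629 0.041159328069138176 232.0851851851852
66 90 0.02001602916106285 0.04120463645916773 240.63703703703706
74 89 0.01996939304883926 0.040900351229554294 240.1385767790262
82 94 0.019916661214090192 0.04072801979564876 241.77304964539007
90 96 0.01987812785107405 0.040627585910391256 242.53472222222226
98 97 0.01985168817716478 0.040255464333037935 242.93814432989691
106 100 0.020424984469362268 0.04017014683166197 226.51
114 106 0.020402961769243652 0.0398592974159139 211.19811320754718
122 105 0.020369518951486476 0.03966428123995487 211.43492063492064
130 105 0.020305550130556255 0.03961868940111809 215.2888888888889
138 105 0.020260837391789195 0.039362819635879925 216.63492063492063
146 164 0.0185695624866207 0.044142974464164014 83.20934959349593
154 69 0.01837873728502741 0.04431161945296884 63.20289855072465
grasp world of local(18,70): 0.548582 -0.005141999999999994
```

View pics/w6.png

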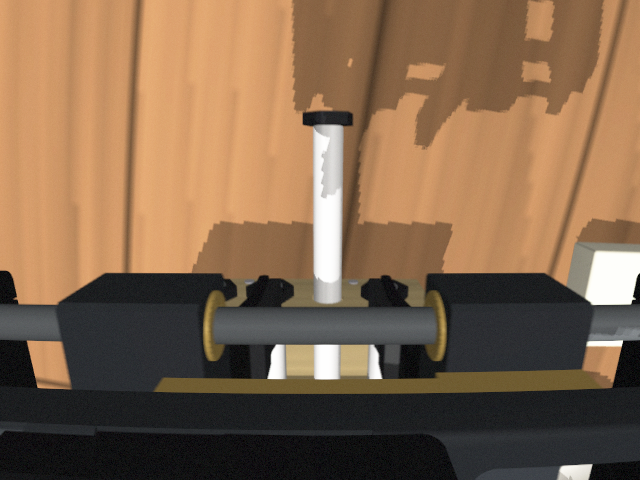

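The long tube stands out with its cap at (328,118), centred between the open fingers. I'll descend and grip 12 mm above the axis, so the tips will clear the tray floor later.

```bash
python3 -m handwheel '{"hand":[0.5,0.5,0.5,0.5,0,0,0,0,0],"translation":[[1,0,-40],[1,0,-70],[1,0,-82],[1,0,-82],[1,0,-82],[1,0,-82],[1,0,-82],[1,0,-82],[1,0,-82]],"turn":[[0,0,0],[0,0,0],[0,0,0],[0,0,0],[0,0,0],[0,0,0],[0,0,0],[0,0,0],[0,0,0]]}' 25
```

```text
time: 11.78
position: [0.5507, -0.0063, 0.0179]
tool_rot: [0.653, 0.757, 0.001, 0.001]
ft_force: [-0.6, 0.3, 0.3]
grip_width: 0.0179
grip_force: 0.3
```

```bash
python3 -m handwheel '{"hand":[0,0,0,0,0,0,0,0,0,0,0,0],"translation":[[0,0,0],[0,0,0],[-1.5,10,0],[-2.9,20,0],[-4.4,30,0],[-5.9,40,0],[-7.4,50,0],[-8.8,60,0],[-10.3,70,0],[-12,82,0],[-14,95,0],[-16.2,110,0]],"turn":[[0,0,0],[0,0,0],[0,0,0],[0,0,0],[0,0,0],[0,0,0],[0,0,0],[0,0,0],[0,0,0],[0,0,0],[0,0,0],[0,0,0]]}'
python3 - <<'E'
from h import *
o=robot.get_obs(); p=o["position"]; print(p)
for n in("side","wrist"):
    i=camera_info(n); im,d=camera(n)
    w=range(150,330) if n=="side" else range(60,478,2); 
    P=np.array([np.r_[pd(i,d,u,v),im[v,u].mean()] for v in w for u in (range(150,380) if n=="side" else range(150,600,2))])
    l=np.stack([(P[:,0]-.541)*.989+(P[:,1]+.077)*.146,-(P[:,0]-.541)*.146+(P[:,1]+.077)*.989],1)
    m=(abs(l[:,0]-.019)<.011)&(P[:,2]>.025)&(P[:,2]<.055)&(P[:,3]>110)
    for y in range(40,270,12):
        k=m&(abs(l[:,1]-y/1000)<.006); 
        if k.sum()>5: print(n,y,k.sum(),np.percentile(P[k,2],95).round(4),np.median(l[k,0]).round(4),l[k,1].min().round(3))
E
```

```text
time: 12.78
position: [0.5332, 0.1051, 0.0166]
tool_rot: [0.653, 0.757, -0.0, -0.0]
ft_force: [0.6, 0.0, -0.6]
grip_width: 0.0172
grip_force: 25.0
[0.53316649 0.10511465 0.01659161]
side 40 13 0.0313 0.0263 0.034
side 64 32 0.0409 0.0175 0.065
side 76 34 0.0422 0.0149 0.07
side 88 34 0.0418 0.0147 0.082
side 100 36 0.0412 0.0145 0.095
side 112 33 0.0416 0.0141 0.106
side 124 35 0.0413 0.014 0.118
side 136 29 0.0401 0.0139 0.13
side 148 32 0.0399 0.0149 0.142
side 160 29 0.0396 0.0142 0.154
side 172 24 0.039 0.0154 0.167
side 184 7 0.0403 0.0198 0.178
wrist 148 13 0.0385 0.013 0.151
wrist 160 257 0.0404 0.0181 0.154
wrist 172 79 0.0401 0.0181 0.166
wrist 184 96 0.0397 0.018 0.185
wrist 196 300 0.0395 0.018 0.19
wrist 208 324 0.0392 0.018 0.202
wrist 220 347 0.0389 0.018 0.214
wrist 232 368 0.0386 0.0179 0.226
wrist 244 382 0.0384 0.0179 0.238
wrist 256 362 0.0381 0.0179 0.25
```

The tube is out of the rack: its foot is at y = 65 rack, 23 mm clear. Lifting, then carrying and turning by +1.40 rad over the tray.

```bash
python3 -m handwheel '{"hand":[0,0,0,0,0,0,0,0,0,0,0,0],"translation":[[0,5,20],[0,20,45],[-2,40,65],[-5,65,70],[-8,95,70],[-11,125,70],[-14,155,70],[-17,180,70],[-20,205,70],[-22,230,70],[-24,250,70],[-25.7,269,70]],"turn":[[0,0,0],[0,0,0.05],[0,0,0.16],[0,0,0.28],[0,0,0.4],[0,0,0.52],[0,0,0.64],[0,0,0.76],[0,0,0.88],[0,0,1.0],[0,0,1.12],[0,0,1.24]]}'
python3 -m handwheel '{"hand":[0,0,0,0],"translation":[[0,0,0],[0,0,0],[0,0,0],[0,0,0]],"turn":[[0,0,0.08],[0,0,0.16],[0,0,0.16],[0,0,0.16]]}'
python3 - <<'E'
from h import *
o=robot.get_obs(); p=o["position"]; print(p)
i=camera_info("wrist"); im,d=camera("wrist"); cv2.imwrite("pics/w7.png",im[:,:,::-1])
P=np.array([np.r_[pd(i,d,u,v),im[v,u].mean(),u,v] for v in range(40,478,2) for u in range(100,600,2)])
m=(P[:,2]>.05)&(P[:,2]<.12)&(P[:,3]>110)&(abs(P[:,1]-p[1])<.03); 
for x in range(380,660,15):
    k=m&(abs(P[:,0]-x/1000)<.006)
    if k.sum()>5: print(x,k.sum(),np.percentile(P[k,2],95).round(4),np.median(P[k,1]).round(4))
f=(P[:,3]<45)&(P[:,2]<.012)&(P[:,2]>-.01); print("floor",f.sum(),np.median(P[f],0).round(4))
E
```

```text
time: 13.88
position: [0.5075, 0.3741, 0.0865]
tool_rot: [0.088, 0.996, -0.0, -0.0]
ft_force: [1.0, -0.4, -0.7]
grip_width: 0.0172
grip_force: 25.0
time: 14.22
position: [0.5077, 0.3727, 0.0865]
tool_rot: [0.013, 1.0, -0.0, -0.0]
ft_force: [-0.3, 0.5, -0.8]
grip_width: 0.0172
grip_force: 25.0
[0.50774208 0.37268095 0.08648363]
425 18 0.107 0.3743
440 389 0.1081 0.3744
455 380 0.1084 0.3739
470 346 0.1087 0.3737
485 326 0.1091 0.3733
500 283 0.1095 0.3729
530 262 0.1102 0.3722
floor 759 [4.63000e-01 3.17500e-01 5.80000e-03 3.93333e+01 2.38000e+02 1.78000e+02]
```

View pics/w7.png

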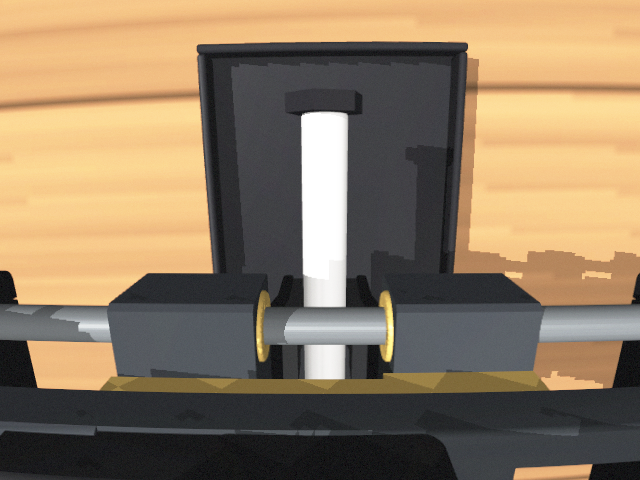

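The wrist view shows the tube inside the tray outline, with the cap at (323,102) well within the walls at (205–465). The cap end hangs about 1.3° low, so I'll turn the tool +0.045 rad about y to match the lying pose, then lower it slowly.

```bash
python3 -m handwheel '{"hand":[0,0,0,0,0,0,0,0,0,0],"translation":[[0,0,-15],[0,0,-30],[0,0,-45],[0,0,-57],[0,0,-66],[0,0,-72],[0,0,-76],[0,0,-79],[0,0,-81],[0,0,-81]],"turn":[[0,0.02,0],[0,0.045,0],[0,0.045,0],[0,0.045,0],[0,0.045,0],[0,0.045,0],[0,0.045,0],[0,0.045,0],[0,0.045,0],[0,0.045,0]]}'
python3 -m handwheel '{"hand":[0,0,0],"translation":[[0,0,-1.5],[0,0,-1.5],[0,0,-1.5]],"turn":[[0,0,0],[0,0,0],[0,0,0]]}'
python3 -m handwheel '{"hand":[0,0,0],"translation":[[0,0,-1],[0,0,-1],[0,0,-1]],"turn":[[0,0,0],[0,0,0],[0,0,0]]}'
```

```text
time: 15.1
position: [0.5081, 0.373, 0.0058]
tool_rot: [0.012, 1.0, -0.0, -0.022]
ft_force: [-0.8, -0.0, -0.7]
grip_width: 0.0174
grip_force: 25.0
time: 15.35
position: [0.5082, 0.373, 0.0046]
tool_rot: [0.012, 1.0, -0.0, -0.022]
ft_force: [0.1, -0.4, -0.6]
grip_width: 0.0171
grip_force: 25.0
time: 15.6
position: [0.5081, 0.373, 0.0034]
tool_rot: [0.012, 1.0, -0.0, -0.022]
ft_force: [0.5, -0.6, 0.1]
grip_width: 0.0173
grip_force: 25.0
```

```bash
python3 -m handwheel '{"hand":[0,0,0],"translation":[[0,0,-1],[0,0,-1],[0,0,-1]],"turn":[[0,0,0],[0,0,0],[0,0,0]]}'
python3 -m handwheel '{"hand":[0,0,0],"translation":[[0,0,-0.7],[0,0,-0.7],[0,0,-0.7]],"turn":[[0,0,0],[0,0,0],[0,0,0]]}'
```

```text
time: 15.85
position: [0.5082, 0.373, 0.0027]
tool_rot: [0.012, 1.0, -0.0, -0.022]
ft_force: [-0.3, 0.1, 3.9]
grip_width: 0.0174
grip_force: 25.0
time: 16.1
position: [0.5082, 0.373, 0.0026]
tool_rot: [0.012, 1.0, -0.0, -0.022]
ft_force: [-0.5, -1.4, 7.8]
grip_width: 0.0172
grip_force: 25.0
```

The tube is resting on the floor at about 8 N. I'll ease off slightly, open and lift.

```bash
python3 -m handwheel '{"hand":[0,0,0.22,0.25,0.3,0.35,0.4,0.4],"translation":[[0,0,1],[0,0,1],[0,0,1],[0,0,1],[0,0,1],[0,0,1],[0,0,1],[0,0,1]],"turn":[[0,0,0],[0,0,0],[0,0,0],[0,0,0],[0,0,0],[0,0,0],[0,0,0],[0,0,0]]}' 5
python3 -m handwheel '{"hand":[0.4,0.4,0.4,0.4,0.4,0.4,0.4,0.4,0.4,0.4],"translation":[[0,0,5],[0,0,20],[0,0,50],[0,0,85],[0,0,120],[-20,30,150],[-40,60,180],[-60,85,180],[-80,110,180],[-80,110,180]],"turn":[[0,0,0],[0,0,0],[0,0,0],[0,0,0],[0,0,0],[0,0,0],[0,0,0],[0,0,0],[0,0,0],[0,0,0]]}'
python3 - <<'E'
from h import *
a=[]
i=camera_info("top"); im,d=camera("top"); a.append(cv2.resize(im[215:355,150:440,::-1],(800,386),interpolation=cv2.INTER_CUBIC))
cv2.imwrite("pics/end.png",a[0])
i=camera_info("side"); im,d=camera("side")
P=np.array([np.r_[pd(i,d,u,v),im[v,u].mean()] for v in range(150,230) for u in range(140,285)])
m=(P[:,3]>110)&(P[:,2]>.008)&(P[:,2]<.05)&(P[:,1]>.3)&(P[:,1]<.45)&(P[:,0]>.4)&(P[:,0]<.65)
for x in range(405,650,20):
    k=m&(abs(P[:,0]-x/1000)<.008)
    if k.sum()>3: print(x,k.sum(),np.percentile(P[k,2],95).round(4),np.median(P[k,1]).round(4))
E
```

```text
time: 16.77
position: [0.508, 0.3729, 0.0024]
tool_rot: [0.012, 1.0, -0.0, -0.023]
ft_force: [0.1, -1.0, 0.6]
grip_width: 0.0334
grip_force: 0.0
time: 17.6
position: [0.4238, 0.4877, 0.1845]
tool_rot: [0.009, 1.0, 0.002, -0.022]
ft_force: [0.4, -0.5, -0.4]
grip_width: 0.0353
grip_force: 0.0
445 40 0.0256 0.3641
465 36 0.0249 0.3645
485 35 0.0246 0.3631
505 35 0.0247 0.3628
525 36 0.0231 0.3629
545 36 0.0237 0.3636
565 36 0.023 0.363
585 34 0.0219 0.3619
605 32 0.0223 0.362
625 6 0.0191 0.3656
```

View pics/end.png

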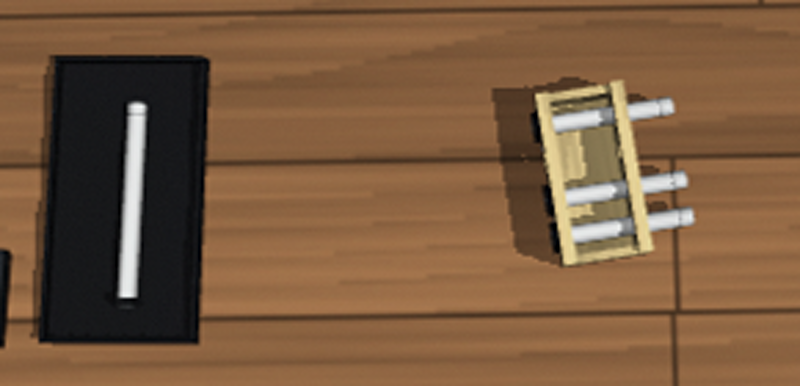

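The final top view shows the long tube flat in the tray, from (137,105) to (127,300). The three 130 mm tubes are home, their caps against the front board and their feet level at about (670–690, 107–216).

```bash
python3 -c "
from rig import hand_in
print(hand_in())"
```

```text
the job is handed in; nothing more can be done
None
```

The started tube is pushed home, the long tube lies flat in the black tray, and the other two tubes are still home in the rack; I handed the job in at about 18 s on the robot's clock.

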